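# Load the ball mill and hold its dead-man plunger

## Task

Lift the white ceramic grinding ball off the ball tray, lower it gently into the open jar of the mill and let go of it there - do not drop it in or press it hard onto the jar's floor. Only then press the black-capped dead-man plunger on the yellow console halfway down, so that the green band on its stem is level with the top of the black collar, without ever pushing it down to its stop, and finish while still holding it pressed there. Leave the other two balls in their seats and the other things on the bench where they are.

Things in the scene. Friction and masses are not known exactly. Their poses are not given: they have to be found in the camera images.
- ball_white: The white ceramic grinding ball, a smooth sphere 45 mm across, 0.15 to 0.25 kg. Origin at its centre. It starts in one of the tray's three seats (which one varies).
- ball_steel: Dark steel ball, 45 mm across, in another seat; stays there. Origin at its centre.
- ball_green: Green ball, 45 mm across, in the third seat; stays there. Origin at its centre.
- tray: Blue plate 270 x 90 x 10 mm fixed to the bench, on either side of the mill. Origin at the centre of its underside, x along its length, z up. Three black ring seats (38 mm outside, 16 mm tall, so their tops are 26 mm above the origin) stand at x = -85, 0 and +85 mm on its long middle line; a ball rests in each with its centre about 43 mm above the bench. The ring seats are narrower than the balls, so fingers can pass beside them.
- mill: The mill, fixed to the bench: a grey deck 190 x 190 mm, 44 mm high, with the jar on it, and a blue motor housing 95 mm high behind it (on the deck's own +x side, from x = 95 to 195 mm). Origin on the bench under the jar's axis; x points from the jar to the housing, z up. Jar and mill do not move.
- jar_floor (a point): Centre of the inner floor of the mill's round steel jar, 56 mm above the bench. The jar is open on top: inside 140 mm across and 55 mm deep, wall 6 mm. A ball lying on its floor has its centre 22.5 mm above this point. Axes as the mill's.
- jar_rim (a point): Centre of the jar's mouth, 111 mm above the bench.
- console: Yellow box 120 x 100 x 60 mm fixed to the bench, on the side of the mill where the tray is not. Origin at the centre of its underside, z up. A black collar (52 mm across, 12 mm high, top 72 mm above the bench) stands in the middle of its top, around the plunger's stem.
- plunger_top (a point): Centre of the flat top of the plunger's round black cap (52 mm across, 14 mm thick); 112 mm above the bench when released. It moves straight down as the plunger is pressed.
- plunger (a joint): Travel of the plunger in m: 0 released, 0.024 at its stop, downwards. A spring pushes it back up: about 4 N to start it moving, 10 N at half travel (0.012), 16 N at the stop; it returns when let go. The 30 mm stem is white for its first 8 mm above the collar, then green for 8 mm, then red up to the cap: between 0.008 and 0.016 the green band is at the collar's top edge and the mill is enabled; released or pushed to the stop it is off.
- beaker: Empty glass beaker, 80 mm across, 100 mm tall, loose. Origin at the centre of its underside.
- bottle: Amber bottle with a red cap, 70 mm across, 160 mm tall, loose. Origin at the centre of its underside.
- mortar: White ceramic bowl, 100 mm across, 55 mm tall, loose. Origin at the centre of its underside.
- jar_lid: Steel jar lid with a knob, 140 mm across, 30 mm tall, lying loose. Origin at the centre of its underside.
- spatula: Spatula 200 mm long, lying loose on the bench to the right, black handle. Origin near its middle, on the underside.
Things that resemble listed ones, but are neither listed nor needed, are in the scene too. Leave any blue or orange look-alike of the ball_white alone.

How it is judged (in metres and radians):
On the way:
1. the white ball lies in the mill's jar, let go and at rest (horizontal distance between ball_white and jar_floor below 0.055 m and z of ball_white in the frame of jar_floor below 0.03 m and linear speed of ball_white below 0.05 m/s and contact force between the fingers and ball_white below 0.1 N), for 0.2 s.
At the end, for the whole second after the job is handed in: The white ball rests on the jar's floor, not touched by the robot; the robot holds the plunger (over 3 N) between 8 and 16 mm of its 24 mm travel through the last second; the other two balls are within 15 mm, the other loose things within 30 mm, of their starts (all of step 1 and value of joint plunger between 0.008 and 0.016 m and contact force between any of the fingers, the arm and plunger above 3 N and distance of each of beaker, bottle, mortar, jar_lid, spatula from where it was at the start of the episode below 0.03 m and distance of each of ball_steel, ball_green from where it was at the start of the episode below 0.015 m); the arm keeps its last pose, push and grip.
It fails at once if the ball is dropped into the jar (faster than 0.75 m/s in it, a fall of about 30 mm) ((horizontal distance between ball_white and jar_floor below 0.075 m and z of ball_white in the frame of jar_floor below 0.085 m) and linear speed of ball_white above 0.75 m/s).
It fails at once if the held ball is pressed onto the jar with more than 40 N (contact force between ball_white and mill above 40 N and contact force between the fingers and ball_white above 1 N).
It fails at once if the plunger is pushed to its stop (over 22 mm) (value of joint plunger above 0.022 m).
It fails at once if the plunger is pressed (over 5 mm) before the ball is in the jar (value of joint plunger above 0.005 m and not (horizontal distance between ball_white and jar_floor below 0.055 m and z of ball_white in the frame of jar_floor below 0.03 m)).
It fails at once if another ball is moved by over 15 mm or another loose thing by over 30 mm (distance of any of beaker, bottle, mortar, jar_lid, spatula from where it was at the start of the episode above 0.03 m or distance of any of ball_steel, ball_green from where it was at the start of the episode above 0.015 m).
It also fails if it takes over 48 s, if anything falls off the work surface, if the arm or the gripper's body presses on something with over 40 N, if the wrist force passes 120 N, or if a joint passes its speed limit or range.

## Robot

A 7-joint arm with a two-finger parallel gripper is mounted at the origin on the work surface. World frame = base frame: x ahead of the robot, y to its left, z up, the work surface at z = 0. Lengths are in mm, angles in rad, forces in N, time in s.
With the tool pointing down it reaches from about 425 to 925 mm from the base axis. Payload 6.8 kg.
Tool frame: the origin (TCP) lies on the centre line of the jaws, within the pads' length; the fingertips stand 14 mm ahead of it and the grasp point (between the pads) lies 5 mm behind it (manip.finger_overhang is the distance from the TCP to the fingertips, in mm); z points along the fingers, y is the direction in which the jaws open and shut (so a half turn about z gives the same grasp; the last joint's range is limited). The gripper opens to 85 mm and grips with 20 to 120 N. Pads are 22 mm wide; open, the fingers measure 114 mm over their backs; the gripper's body (76 mm by 85 mm) begins 54 mm behind the grasp point. The pads swing forward as they close: fully open they stand 13 mm farther back than shut.
Start: joints at [1.129, 0.477, 0.022, 1.555, -0.011, 1.109, -0.083], TCP at [221.163, -637.757, 245.308] pointing down, gripper open.
Joint ranges: [-2.96, 2.96], [-0.34, 2.1], [-1.41, 1.46], [0.24, 2.44], [-1.37, 4.51], [0.17, 1.92], [-2.96, 2.96]. Speed limits (rad/s): [2.39, 2.39, 3.14, 3.14, 3.14, 3.14, 3.14].

## Interface

Orientations are given as a rotation vector (axis times angle).
In Python, from workcell import manip gives the robot as it stands.
- The arm moves only by the shell command python3 -m pendant 'ROWS' [OPENING] [FORCE]. ROWS is JSON, a list of rows, each a list of 2 entries, a list of its own where there are three numbers: the shift along the tool's x, y, z in m, then the turn, a rotation vector about the tool's x, y, z in rad. In form: [[[x, y, z], [rx, ry, rz]], ...]. A call has exactly 8 rows; each row is the pose to reach, as a shift and turn from the pose commanded when the call began, along the tool's axes at that moment; what a row does not reach only later rows make up. A row lasts 1/10 s, in which the tool goes at most 50 mm and 8.59 degrees, less where a joint would pass 70% of its speed; a pose out of reach is approached as far as the arm can. A call with a gripper value outside its range is refused whole. OPENING is the opening, from -1 (shut) to 1 (fully open), set as the call begins (- or left out, the last holds). The fingers move at their own pace and stop on an object; FORCE is the grip in N (left out, the last holds). Time passes only in rows, so rows that repeat a pose let the fingers close, or fill a call up. It gives the time, the measured TCP pose, the force and the opening at its end, in the units of the state.
- manip.read_state(): the state, without advancing time (a new reading comes with each control period).
- manip.read_camera(name): name is "side" or "top" or "wrist"; returns the picture (420x560x3 uint8, red, green, blue); there is no depth.
- manip.calibration(name): a dict with "fx", "fy", "cx", "cy" (pixels), "world_from_camera" (4x4, takes a point from camera to world coordinates); the wrist camera has in their place "hand_eye" (4x4, takes a point from camera to tool coordinates, whose origin is the TCP and whose axes are the flange's). Camera axes: x right, y up, looking along -z (the intrinsics and any distortion apply to the point x, -y, -z); pixel columns grow to the right and rows downward; lengths in mm; the calibration is good to about 2 mm. A picture is of the moment at which its call begins: read the wrist's pose just before it. calibration takes no time and is no camera call.
- manip.finish_job(): hands the job in, once; it reports no verdict.
The state is a dict: "clock": time; "joint_positions": joint angles; "qd": joint speeds; "joint_efforts": joint torques, N m; "position": TCP position; "tcp_rot": TCP orientation; "wrist_force": force on the tool from outside, world axes, zero at the start; "moment": the same for the moment, N m; "gripper_width": finger opening in mm.
Only numpy, scipy, OpenCV 4.12 (cv2) and the standard library are available. Lean on these libraries where they do the work, as an engineer would, in place of code of your own. Each camera call takes 0.05 s, during which the arm holds its last target.

## Working session

There is one attempt and no reset: what is moved stays moved. The work goes in short steps, Python scripts to look and compute and a shell command to move; the robot and the scene stay as the last step left them, time stands still between calls to the robot, and variables do not carry over. Pictures are saved under pics/ and viewed, and the job is handed in when it is done.

```bash
mkdir -p pics; ls
python3 - <<'E'
from workcell import manip
import cv2
print(manip.read_state())
for n in("side","top","wrist"):
    c=manip.calibration(n);print(n,c)
    cv2.imwrite(f"pics/{n}0.png",manip.read_camera(n)[:,:,::-1])
E
```

```text
pics
{'clock': 0.0, 'joint_positions': array([ 1.12894052,  0.4778296 ,  0.02233997,  1.55646715, -0.01150378,
        1.10932862, -0.0831218 ]), 'qd': array([ 0.00014567, -0.00058972,  0.00036926,  0.00026636, -0.00072941,
        0.00073583,  0.00049829]), 'joint_efforts': array([-3.62901237e-04, -5.96467888e+01,  1.60788383e+00, -2.81202292e+01,
        1.24152331e-02,  9.30056238e-03, -5.33554658e-05]), 'position': array([ 220.92085034, -637.20360984,  244.29930978]), 'tcp_rot': array([-3.09612662e+00, -5.21521733e-01,  7.11934853e-04]), 'wrist_force': array([-0.94805611,  0.4776221 , -0.71115624]), 'moment': array([-0.01193563, -0.00219151,  0.01180304]), 'gripper_width': 85.2825383128498}
side {'fx': 382.351004937737, 'fy': 382.351004937737, 'cx': 271.4837974815905, 'cy': 214.84191294127064, 'world_from_camera': array([[-9.92117492e-01,  8.18302941e-02, -9.49035582e-02,
         4.58904673e+02],
       [-1.23824752e-01, -7.56486854e-01,  6.42179937e-01,
         8.21167667e+02],
       [-1.92435211e-02,  6.48869358e-01,  7.60656456e-01,
         1.04387163e+03],
       [ 0.0000
[... 303 characters left out ...]
3e-01, -1.35022692e-02, -2.19634294e-02,
        -2.36663482e+00],
       [-2.39326511e-02,  1.69173268e-01,  9.85295709e-01,
         1.46063794e+03],
       [ 0.00000000e+00,  0.00000000e+00,  0.00000000e+00,
         1.00000000e+00]])}
wrist {'fx': 328.3833154656634, 'fy': 328.3833154656634, 'cx': 282.9911187970853, 'cy': 210.16945673837765, 'hand_eye': array([[ 2.30171133e-04,  9.49316005e-01,  3.14323194e-01,
         8.14644637e+01],
       [ 9.99999968e-01, -1.86816452e-04, -1.68054026e-04,
        -2.15881007e+00],
       [-1.00815632e-04,  3.14323223e-01, -9.49316018e-01,
        -1.28643132e+02],
       [ 0.00000000e+00,  0.00000000e+00,  0.00000000e+00,
         1.00000000e+00]])}
```

View pics/top0.png

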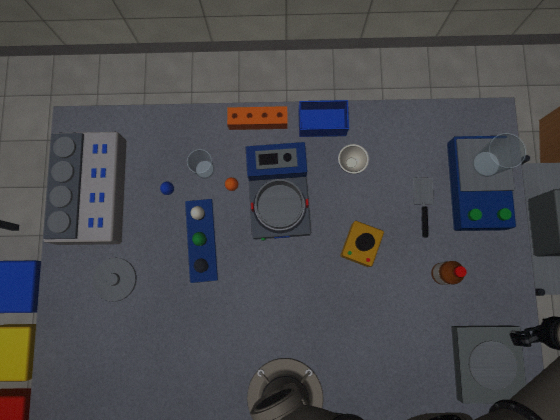

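View pics/side0.png

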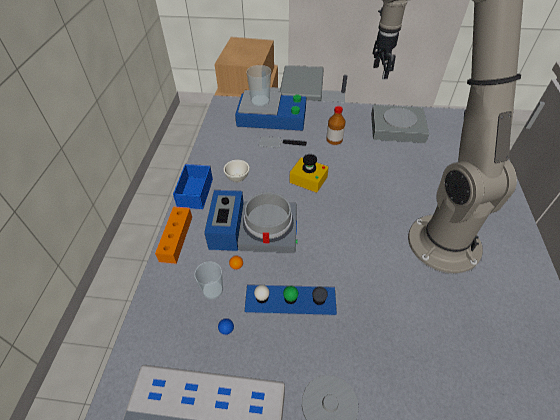

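View pics/wrist0.png

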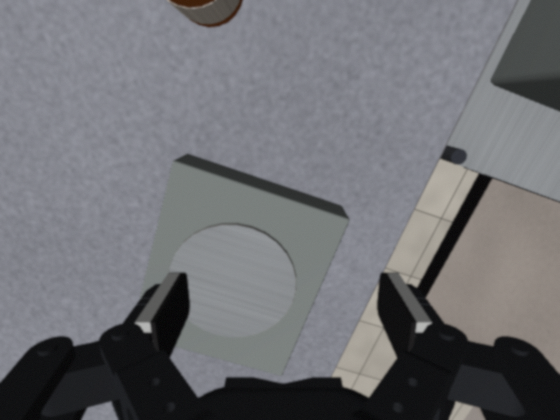

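Candidates for the ball in the top view: white at (197,213) on the blue tray, orange at (232,184) and blue at (167,188) on the bench. The white one in the tray seat fits; I'll confirm it in an enlarged crop.

```bash
cat > h.py <<'E'
import numpy as np, cv2
from workcell import manip
from scipy.spatial.transform import Rotation as R
def ray(c,u,v,T=None):
    T=c["world_from_camera"] if T is None else T
    d=T[:3,:3]@np.array([(u-c["cx"])/c["fx"],-(v-c["cy"])/c["fy"],-1.]);return T[:3,3],d
def atz(n,u,v,z,T=None):
    c=manip.calibration(n);o,d=ray(c,u,v,T);return o+d*(z-o[2])/d[2]
def proj(n,p,T=None):
    c=manip.calibration(n);T=c["world_from_camera"] if T is None else T
    q=T[:3,:3].T@(np.asarray(p,float)-T[:3,3]);return c["cx"]-c["fx"]*q[0]/q[2],c["cy"]+c["fy"]*q[1]/q[2]
def wristT(s):
    T=np.eye(4);T[:3,:3]=R.from_rotvec(s["tcp_rot"]).as_matrix();T[:3,3]=s["position"]
    return T@manip.calibration("wrist")["hand_eye"]
def crop(src,u0,v0,u1,v1,k,out):
    cv2.imwrite(out,cv2.resize(cv2.imread(src)[v0:v1,u0:u1],None,fx=k,fy=k,interpolation=cv2.INTER_CUBIC))
E
python3 - <<'E'
from h import *
crop("pics/top0.png",150,130,290,290,5*.75,"pics/c1.png")
crop("pics/top0.png",240,130,400,280,4,"pics/c2.png")
crop("pics/side0.png",190,140,350,320,3.3,"pics/c3.png")
E
```

```text
(no output)
```

View pics/c1.png

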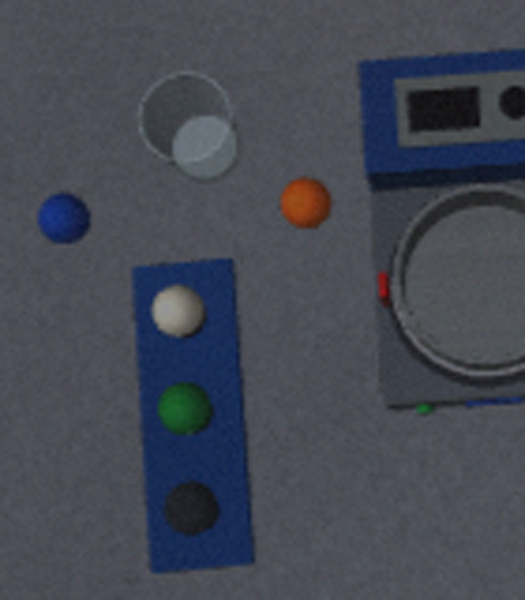

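View pics/c2.png

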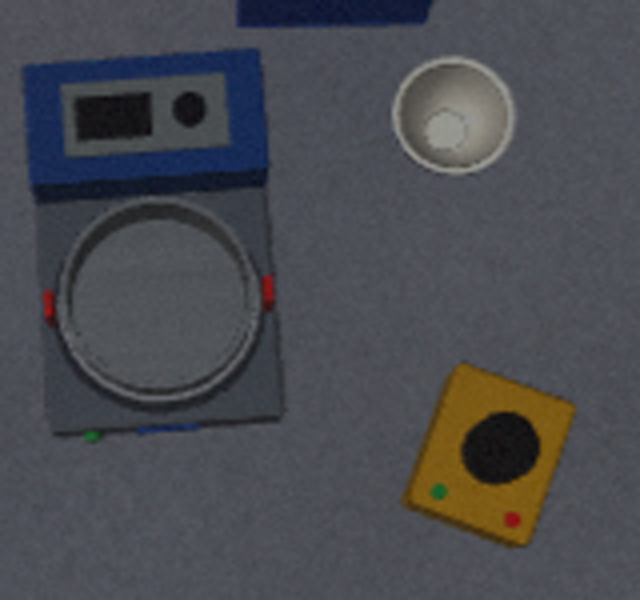

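View pics/c3.png

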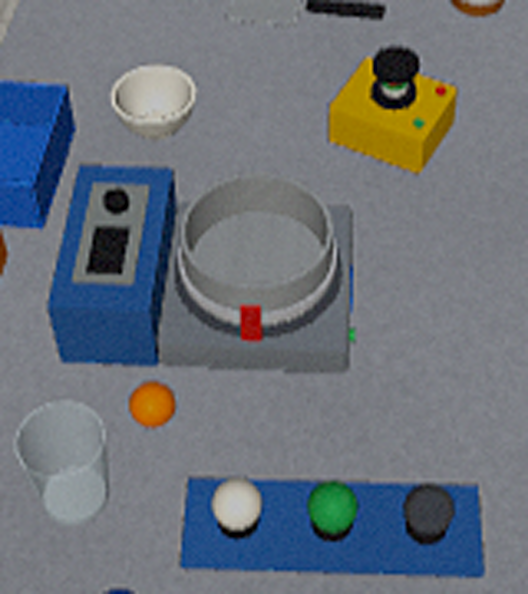

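Run:
```python
from h import *
np.set_printoptions(precision=1,suppress=True)
print("white",atz("top",197.5,212.7,43),atz("side",261.8,293,43))
g=(185/3.75+150,408/3.75+130);s=(190/3.75+150,508/3.75+130)
print("green",atz("top",*g,43),atz("side",332/3.3+190,508/3.3+140,43),"steel",atz("top",*s,43),atz("side",428/3.3+190,512/3.3+140,43))
print("jar",atz("top",280,205.2,111),atz("side",190+258/3.3,140+240/3.3,111))
print("plunger",atz("top",365.2,241.8,112),atz("side",310,158.8,112))
print("beaker",atz("top",150+205/3.75,130+148/3.75,0),"orange",atz("top",150+306/3.75,130+202/3.75,22))
s=manip.read_state();M=R.from_rotvec(s["tcp_rot"]).as_matrix();print(M)
```

```text
white [571.9 272.3  43. ] [574.7 278.1  43. ]
green [487.1 264.8  43. ] [490.6 271.6  43. ] steel [402.3 259.   43. ] [406.2 266.   43. ]
jar [580.    5.2 111. ] [587.   25.9 111. ]
plunger [ 464.1 -249.9  112. ] [ 468.6 -247.6  112. ]
beaker [727.4 259.1   0. ] orange [670.8 164.9  22. ]
[[ 0.9  0.3 -0. ]
 [ 0.3 -0.9  0. ]
 [-0.  -0.  -1. ]]
```

```bash
cat >> h.py <<'E'
def delta(p,yaw=None):
    """tool-frame shift [m] and z turn to reach world TCP p (mm), tool x heading yaw deg, tool down"""
    s=manip.read_state();M=R.from_rotvec(s["tcp_rot"])
    d=M.inv().apply(np.array(p,float)-s["position"])/1000
    out=[d.round(4)]
    if yaw is not None:
        a=np.radians(yaw);G=R.from_matrix(np.array([[np.cos(a),np.sin(a),0],[np.sin(a),-np.cos(a),0],[0,0,-1]]))
        out.append((M.inv()*G).as_rotvec().round(4))
    print(*out)
    return out
def st():
    s=manip.read_state();print(s["clock"],s["position"].round(1),s["tcp_rot"].round(3),s["wrist_force"].round(1),round(s["gripper_width"],1))
E
python3 -c "
from h import *
delta([460,-320,245],4.5)"
```

```text
[ 3.298e-01 -2.215e-01 -2.000e-04] [-0.0014  0.0003  0.2553]
```

```bash
python3 -m pendant '[[[0.042,-0.028,0],[0,0,0.05]],[[0.083,-0.056,0],[0,0,0.1]],[[0.124,-0.083,0],[0,0,0.15]],[[0.165,-0.111,0],[0,0,0.2]],[[0.206,-0.138,0],[0,0,0.255]],[[0.247,-0.166,0],[0,0,0.255]],[[0.288,-0.194,0],[0,0,0.255]],[[0.33,-0.2215,0],[0,0,0.255]]]' 1 30
python3 -c "
from h import *
st();delta([520,-20,245],4.5);delta([573,275,245],4.5)"
```

```text
clock: 0.95
position: [460.9, -318.7, 245.3]
tcp_rot: [3.139, 0.123, -0.0]
wrist_force: [0.7, -0.8, -0.3]
gripper_width: 85.6
0.95 [ 460.9 -318.7  245.3] [ 3.139  0.123 -0.   ] [ 0.7 -0.8 -0.3] 85.6
[ 0.0824 -0.2932  0.0003] [0.0001 0.0002 0.    ]
[ 1.583e-01 -5.831e-01  2.000e-04] [0.0001 0.0002 0.    ]
```

```bash
python3 -m pendant '[[[0.014,-0.042,0],[0,0,0]],[[0.028,-0.084,0],[0,0,0]],[[0.042,-0.126,0],[0,0,0]],[[0.056,-0.168,0],[0,0,0]],[[0.07,-0.21,0],[0,0,0]],[[0.083,-0.25,0],[0,0,0]],[[0.096,-0.287,0],[0,0,0]],[[0.109,-0.321,0],[0,0,0]]]'
python3 -c "
from h import *
s=manip.read_state();st();cv2.imwrite('pics/w1.png',manip.read_camera('wrist')[:,:,::-1]);np.save('w1T.npy',wristT(s));delta([573,275,245],4.5)"
```

```text
clock: 1.75
position: [543.6, 10.1, 245.3]
tcp_rot: [-3.139, -0.125, 0.0]
wrist_force: [0.6, 0.0, 0.6]
gripper_width: 85.5
1.75 [543.6  10.1 245.3] [-3.139 -0.125  0.   ] [0.6 0.  0.6] 85.5
[ 0.0503 -0.2541  0.0017] [-0.0043 -0.0019  0.0086]
```

View pics/w1.png

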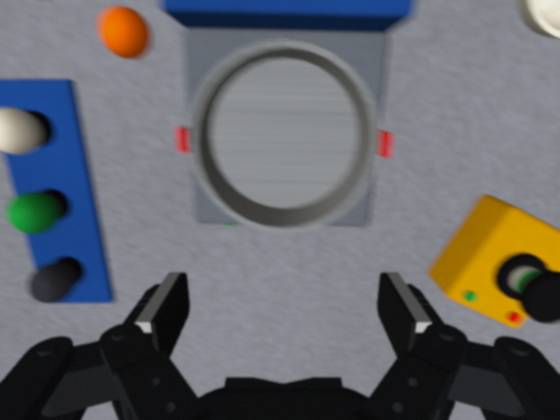

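Sharp wrist view: jar rim spans u 189–379, v 40–228 (centre ≈ (284,134)); white ball at the left edge ≈ (20,130), console at lower right.

Run:
```python
from h import *
from scipy.optimize import least_squares
T=np.load('w1T.npy')
pts=np.array
def f(p):
    a=np.linspace(0,2*np.pi,73);q=np.array([proj('wrist',[p[0]+76*np.cos(t),p[1]+76*np.sin(t),111],T) for t in a])
    return [q[:,0].min()-189,q[:,0].max()-379,q[:,1].min()-40,q[:,1].max()-228]
r=least_squares(f,[590,8],diff_step=1e-3);print("jar",r.x,r.fun)
for c in((590,8),):
  pass
print("white",atz("wrist",20,130,43,T), "cap side est", atz("wrist",545,297,112,T))
def g(p):
    a=np.linspace(0,2*np.pi,73);q=np.array([proj('top',[p[0]+76*np.cos(t),p[1]+76*np.sin(t),111]) for t in a])
    return [q[:,0].min()-(240+57/4),q[:,0].max()-(240+263/4),q[:,1].min()-(130+197/4),q[:,1].max()-(130+405/4)]
r=least_squares(g,[590,8],diff_step=1e-3);print("jar top",r.x,r.fun)
```

```text
jar [592.34974075  15.42308195] [-1.55170791  1.55142083 -3.28960868  5.10006725]
white [576.95671004 273.95345388  43.        ] cap side est [ 472.87541807 -235.43629087  112.        ]
jar top [580.40472169   5.28116742] [ 0.99559685 -0.9861017   1.70796184 -1.62660588]
```

```bash
python3 -m pendant '[[[0.004,-0.04,0],[0,0,0]],[[0.008,-0.08,0],[0,0,0]],[[0.013,-0.12,0],[0,0,0]],[[0.017,-0.16,0],[0,0,0]],[[0.021,-0.2,0],[0,0,0.01]],[[0.023,-0.235,0],[0,0,0.01]],[[0.025,-0.254,0],[0,0,0.01]],[[0.025,-0.254,0],[0,0,0.01]]]'
python3 -c "
from h import *
st()
s=manip.read_state();st();cv2.imwrite('pics/w2.png',manip.read_camera('wrist')[:,:,::-1]);np.save('w2T.npy',wristT(s));st()"
```

```text
clock: 2.6
position: [547.4, 267.0, 245.0]
tcp_rot: [-3.138, -0.116, 0.001]
wrist_force: [-0.1, -0.1, 0.6]
gripper_width: 85.8
2.6 [547.4 267.  245. ] [-3.138e+00 -1.160e-01  1.000e-03] [-0.1 -0.1  0.6] 85.8
2.6 [547.4 267.  245. ] [-3.138e+00 -1.160e-01  1.000e-03] [-0.1 -0.1  0.6] 85.8
2.65 [548.  264.4 244.9] [-3.14e+00 -1.12e-01  1.00e-03] [ 0.8 -0.8 -0.3] 85.3
```

View pics/w2.png

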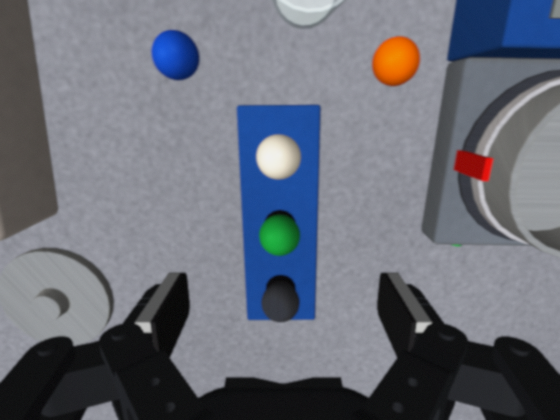

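The white ball is centred at ≈(278,156), green (279,235), steel (281,299); tray is nearly aligned with the tool.

Run:
```python
from h import *
T=np.load('w2T.npy')
s=manip.read_state();T2=wristT(s)
for t in(T,T2):
    w=atz("wrist",278,156,43,t);g=atz("wrist",279.5,235,43,t);print(w,g,np.linalg.norm(w-g),np.degrees(np.arctan2(*(w-g)[1::-1])))
st()
w=atz("wrist",278,156,43,T2)
delta([w[0],w[1],100],5);delta([w[0],w[1],38],5)
```

```text
[575.38744078 276.70285626  43.        ] [489.85785473 269.10204826  43.        ] 85.8666546016818 5.07839696381079
[576.081357   273.63118411  43.        ] [490.56388019 266.26762645  43.        ] 85.83391416301494 4.921364811281436
2.65 [548.  264.4 244.9] [-3.14e+00 -1.12e-01  1.00e-03] [ 0.8 -0.8 -0.3] 85.3
[ 0.0288 -0.0072  0.1448] [-0.0001  0.0008 -0.0158]
[ 0.0288 -0.0072  0.2068] [-0.0001  0.0008 -0.0158]
```

```bash
python3 -m pendant '[[[0.01,-0.005,0.02],[0,0,-0.008]],[[0.02,-0.008,0.045],[0,0,-0.016]],[[0.028,-0.009,0.07],[0,0,-0.016]],[[0.028,-0.009,0.095],[0,0,-0.016]],[[0.028,-0.009,0.115],[0,0,-0.016]],[[0.028,-0.009,0.13],[0,0,-0.016]],[[0.028,-0.009,0.135],[0,0,-0.016]],[[0.028,-0.009,0.135],[0,0,-0.016]]]'
python3 -c "
from h import *
manip.read_camera('side')
s=manip.read_state();st();cv2.imwrite('pics/w3.png',manip.read_camera('wrist')[:,:,::-1]);np.save('w3T.npy',wristT(s));st()
"
```

```text
clock: 3.45
position: [575.9, 273.2, 110.0]
tcp_rot: [3.138, 0.132, -0.001]
wrist_force: [0.9, -0.3, 0.2]
gripper_width: 85.0
3.5 [576.4 273.8 110.8] [3.139e+00 1.320e-01 1.000e-03] [ 1.  -0.   1.3] 85.3
3.55 [576.6 274.2 111.3] [-3.138e+00 -1.330e-01 -2.000e-03] [-0.4  0.3 -0.1] 85.6
```

View pics/w3.png

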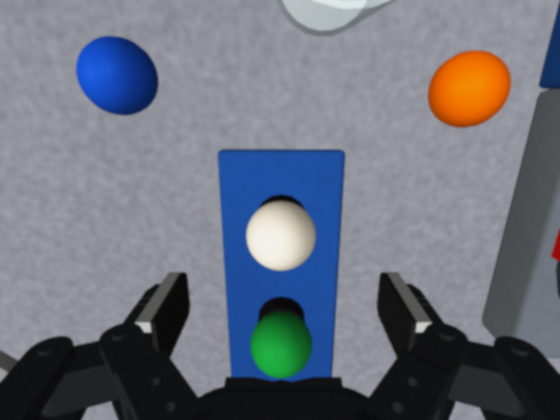

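Ball centre now ≈(281,236), midway between the fingers (centre line u≈283).

Run:
```python
from h import *
T=np.load('w3T.npy')
w=atz("wrist",281,236,43,T);print(w);delta([w[0],w[1],38])
```

```text
[574.37779761 277.15940005  43.        ]
[-0.0021 -0.0031  0.0733]
```

```bash
python3 -m pendant '[[[-0.002,-0.002,0.015],[0,0,0]],[[-0.002,-0.002,0.03],[0,0,0]],[[-0.002,-0.002,0.045],[0,0,0]],[[-0.002,-0.002,0.058],[0,0,0]],[[-0.002,-0.002,0.067],[0,0,0]],[[-0.002,-0.002,0.072],[0,0,0]],[[-0.002,-0.002,0.072],[0,0,0]],[[-0.002,-0.002,0.072],[0,0,0]]]'
python3 -c "
from h import *
s=manip.read_state();st();cv2.imwrite('pics/w4.png',manip.read_camera('wrist')[:,:,::-1]);st()
cv2.imwrite('pics/s4.png',manip.read_camera('side')[:,:,::-1]); crop('pics/s4.png',190,220,350,340,4,'pics/s4c.png')
"
```

```text
clock: 4.35
position: [574.0, 276.2, 38.6]
tcp_rot: [-3.139, -0.133, -0.001]
wrist_force: [-0.7, 0.5, 0.8]
gripper_width: 85.1
4.35 [574.  276.2  38.6] [-3.139e+00 -1.330e-01 -1.000e-03] [-0.7  0.5  0.8] 85.1
4.4 [574.2 276.2  38.9] [-3.138e+00 -1.330e-01 -2.000e-03] [ 0.2  0.2 -0.3] 85.4
```

View pics/w4.png

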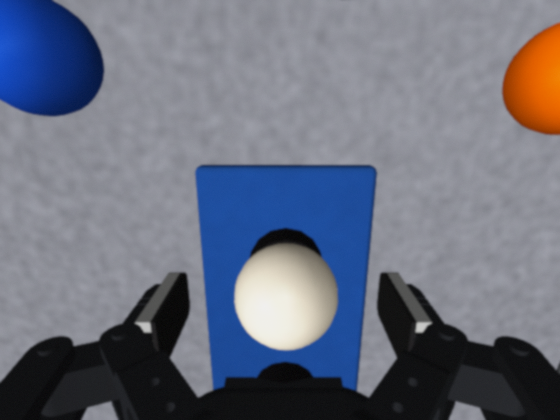

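View pics/s4c.png

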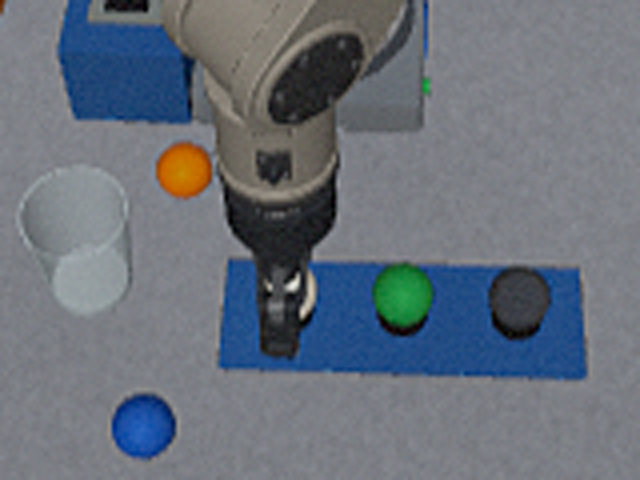

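Run:
```python
from h import *
T=wristT(manip.read_state());print(atz("wrist",286,296,43,T)); 
for p in ([574,276,43],[574,325,40],[574,325,25],[574,276,65]): u,v=proj("side",p);print((u-190)*4,(v-220)*4)
```

```text
[574.22664616 277.22642437  43.        ]
288.56664349376797 289.5230157261378
279.16098424368624 352.3876788165569
280.0438249292074 362.0110756812953
287.41539340691156 274.4704633535157
```

Finger/ball geometry agrees in both cameras (projected 279/289 vs seen 280/289). Close.

```bash
python3 -m pendant '[[[0,0,0],[0,0,0]],[[0,0,0],[0,0,0]],[[0,0,0],[0,0,0]],[[0,0,0],[0,0,0]],[[0,0,0],[0,0,0]],[[0,0,0],[0,0,0]],[[0,0,0],[0,0,0]],[[0,0,0],[0,0,0]]]' -1 40
python3 -c "
from h import *
st();cv2.imwrite('pics/w5.png',manip.read_camera('wrist')[:,:,::-1]);st()"
```

```text
clock: 5.25
position: [574.1, 275.2, 38.8]
tcp_rot: [3.138, 0.132, 0.0]
wrist_force: [-0.7, -2.5, 6.1]
gripper_width: 43.2
5.25 [574.1 275.2  38.8] [3.138 0.132 0.   ] [-0.7 -2.5  6.1] 43.2
5.3 [574.  275.2  38.8] [3.138 0.132 0.   ] [-1.4 -2.8  5.2] 42.8
```

View pics/w5.png

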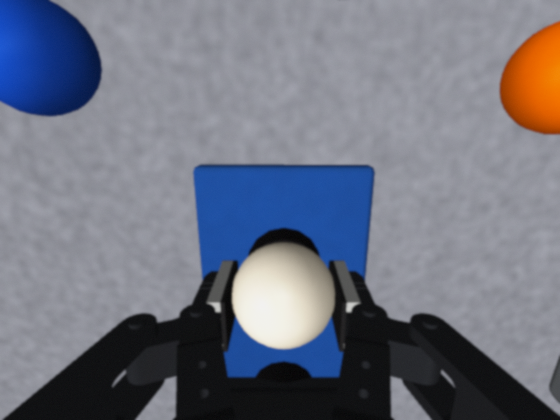

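Gripped between the pads, 43 mm. Lift.

```bash
python3 -m pendant '[[[0,0,-0.006],[0,0,0]],[[0,0,-0.02],[0,0,0]],[[0,0,-0.04],[0,0,0]],[[0,0,-0.065],[0,0,0]],[[0,0,-0.09],[0,0,0]],[[0,0,-0.115],[0,0,0]],[[0,0,-0.135],[0,0,0]],[[0,0,-0.15],[0,0,0]]]'
python3 -c "
from h import *
st();cv2.imwrite('pics/w6.png',manip.read_camera('wrist')[:,:,::-1]);cv2.imwrite('pics/s6.png',manip.read_camera('top')[:,:,::-1]);st()
delta([583,10,190]); crop('pics/s6.png',150,130,290,290,3.75,'pics/s6c.png')"
```

```text
clock: 6.1
position: [574.0, 276.6, 190.8]
tcp_rot: [-3.137, -0.134, -0.003]
wrist_force: [-0.2, -0.1, -1.5]
gripper_width: 43.3
6.1 [574.  276.6 190.8] [-3.137e+00 -1.340e-01 -3.000e-03] [-0.2 -0.1 -1.5] 43.3
6.2 [574.8 277.  191.2] [-3.137 -0.133 -0.007] [ 0.2 -0.1 -1.3] 43.0
[-0.0145  0.2667  0.0006]
```

View pics/w6.png

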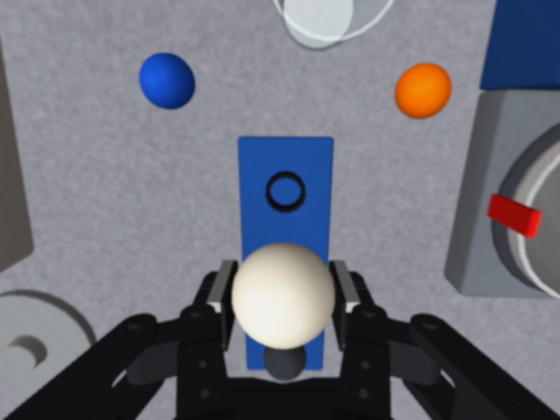

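View pics/s6c.png

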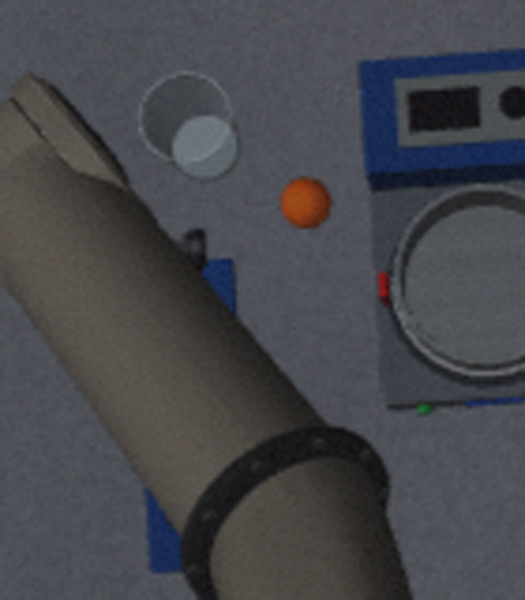

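The ball is held and the seat is empty. Over to the jar.

```bash
python3 -m pendant '[[[-0.001,0.015,0],[0,0,0]],[[-0.003,0.05,0],[0,0,0]],[[-0.005,0.09,0],[0,0,0]],[[-0.007,0.13,0],[0,0,0]],[[-0.009,0.17,0],[0,0,0]],[[-0.011,0.21,0],[0,0,0]],[[-0.0135,0.245,0],[0,0,0]],[[-0.0145,0.266,0],[0,0,0]]]'
python3 -c "
from h import *
st();manip.read_camera('side');manip.read_camera('side');s=manip.read_state();cv2.imwrite('pics/w7.png',manip.read_camera('wrist')[:,:,::-1]);np.save('w7T.npy',wristT(s));st()
cv2.imwrite('pics/s7.png',manip.read_camera('side')[:,:,::-1]);crop('pics/s7.png',190,140,350,320,3.3,'pics/s7c.png')"
```

```text
clock: 7.0
position: [580.2, 4.1, 186.5]
tcp_rot: [3.137, 0.125, -0.006]
wrist_force: [0.1, -0.5, -1.7]
gripper_width: 43.1
7.0 [580.2   4.1 186.5] [ 3.137  0.125 -0.006] [ 0.1 -0.5 -1.7] 43.1
7.15 [580.6   6.3 186.8] [ 3.138  0.126 -0.005] [-0.6 -0.1 -1.4] 43.1
```

View pics/w7.png

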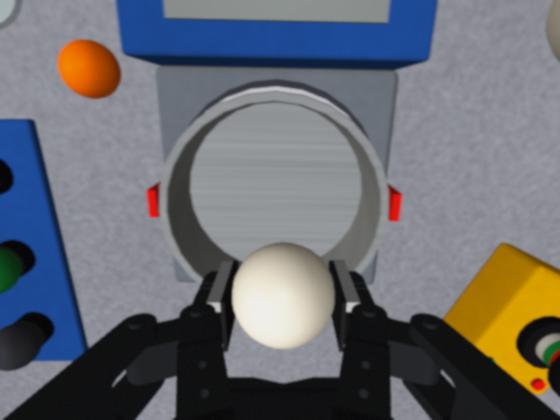

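View pics/s7c.png

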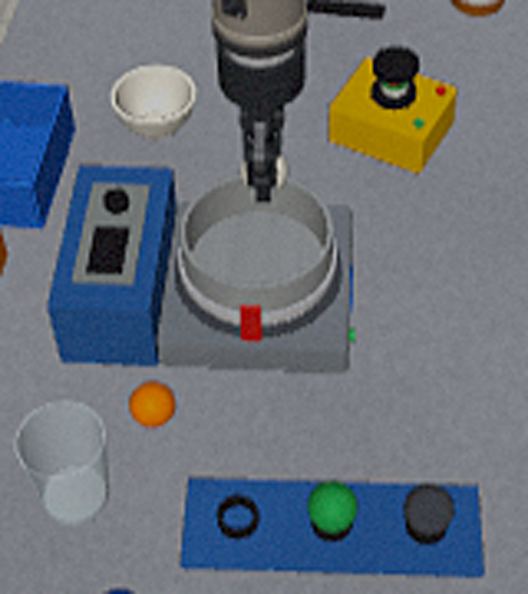

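Run:
```python
from h import *
from scipy.optimize import least_squares
T=np.load('w7T.npy')
def ext(n,c,r,z,T):
    a=np.linspace(0,2*np.pi,181);q=np.array([proj(n,[c[0]+r*np.cos(t),c[1]+r*np.sin(t),z],T) for t in a])
    return q[:,0].min(),q[:,0].max(),q[:,1].min(),q[:,1].max()
for c in((580,5),(583,10),(586,12)):
    print(c,np.round(ext('wrist',c,76,111,T)),np.round(ext('wrist',c,70,111,T)),np.round(ext('wrist',c,70,56,T)))
for c in((580,5),(583,10),(586,12)):
    e=ext('side',c,76,111,None);print(c,(np.array(e)-[190,190,140,140])*3.3)
img=cv2.imread('pics/w7.png')
for c,col in(((582,9),(0,0,255)),):
  for r,z in((76,111),(70,111),(70,56)):
    q=np.array([proj('wrist',[c[0]+r*np.cos(t),c[1]+r*np.sin(t),z],T) for t in np.linspace(0,6.29,90)])
    cv2.polylines(img,[q.round().astype(int)],True,col,1)
cv2.imwrite('pics/w7o.png',img)
```

```text
(580, 5) [169. 398. 110. 324.] [178. 389. 121. 318.] [198. 368. 116. 279.]
(583, 10) [161. 391. 104. 321.] [170. 382. 115. 314.] [192. 363. 112. 276.]
(586, 12) [158. 389.  99. 317.] [167. 380. 109. 310.] [189. 361. 107. 273.]
(580, 5) [190.77030047 344.8673333  169.1525207  284.76028802]
(583, 10) [186.93020516 341.38382275 172.43147789 288.59376919]
(586, 12) [183.58332597 338.15872233 173.61291273 289.97033284]
```

View pics/w7o.png

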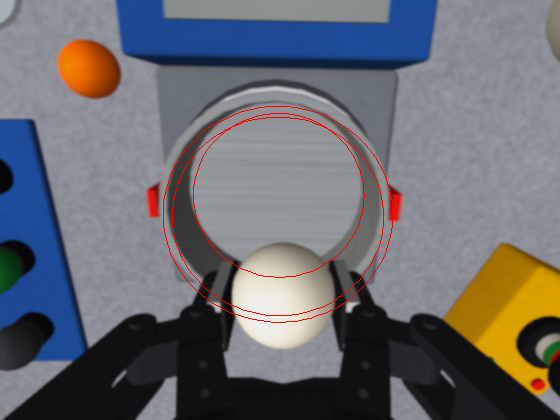

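```bash
python3 -c "
from h import *
st();delta([588,11,130]);delta([588,11,90],5)"
```

```text
7.2 [580.8   8.6 187.1] [-3.139 -0.13   0.004] [-0.7  0.4 -0.4] 43.0
[ 0.0075 -0.0018  0.057 ]
[ 0.0076 -0.0018  0.097 ] [-0.0001  0.0023 -0.0043]
```

```bash
python3 -m pendant '[[[0.004,-0.001,0.005],[0,0,0]],[[0.0075,-0.0015,0.015],[0,0,0]],[[0.0075,-0.0015,0.028],[0,0,0]],[[0.0075,-0.0015,0.04],[0,0,0]],[[0.0075,-0.0015,0.05],[0,0,0]],[[0.0075,-0.0015,0.056],[0,0,0]],[[0.0075,-0.0015,0.056],[0,0,0]],[[0.0075,-0.0015,0.056],[0,0,0]]]'
python3 - <<'E'
from h import *
manip.read_camera('side');s=manip.read_state();st();T=wristT(s)
img=manip.read_camera('wrist')[:,:,::-1].copy()
cv2.imwrite('pics/w8.png',img)
for c,col in(((588,11),(0,0,255)),):
  for r,z in((76,111),(70,111),(70,56)):
    q=np.array([proj('wrist',[c[0]+r*np.cos(t),c[1]+r*np.sin(t),z],T) for t in np.linspace(0,6.29,90)])
    cv2.polylines(img,[q.round().astype(int)],True,col,1)
cv2.imwrite('pics/w8o.png',img)
img=manip.read_camera('side')[:,:,::-1].copy()
cv2.imwrite('pics/s8.png',img);crop('pics/s8.png',190,140,350,320,3.3,'pics/s8c.png')
E
```

```text
clock: 8.0
position: [589.3, 11.8, 132.4]
tcp_rot: [-3.139, -0.133, -0.0]
wrist_force: [-0.0, -0.0, -1.9]
gripper_width: 43.0
8.05 [589.5  11.8 132.7] [-3.139e+00 -1.330e-01 -1.000e-03] [ 0.2 -0.3 -1.2] 43.0
```

View pics/w8o.png

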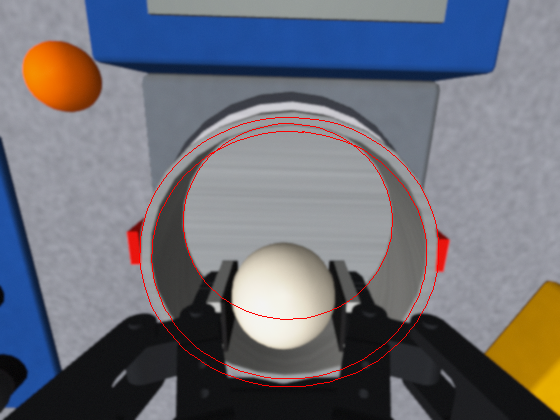

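View pics/s8c.png

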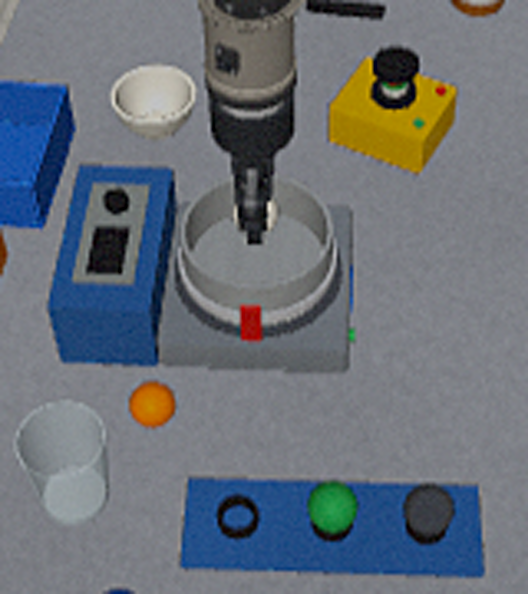

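The circle model at (588,11) overlays the rim and floor well; ball is centred over the jar. Lower further.

```bash
python3 -m pendant '[[[0,0,0.006],[0,0,0]],[[0,0,0.015],[0,0,0]],[[0,0,0.025],[0,0,0]],[[0,0,0.035],[0,0,0]],[[0,0,0.044],[0,0,0]],[[0,0,0.05],[0,0,0]],[[0,0,0.05],[0,0,0]],[[0,0,0.05],[0,0,0]]]'
```

```text
clock: 8.95
position: [589.3, 11.9, 82.3]
tcp_rot: [-3.139, -0.133, -0.0]
wrist_force: [-0.2, -0.3, -1.5]
gripper_width: 43.2
```

```bash
python3 -m pendant '[[[0,0,0.001],[0,0,0]],[[0,0,0.002],[0,0,0]],[[0,0,0.003],[0,0,0]],[[0,0,0.004],[0,0,0]],[[0,0,0.004],[0,0,0]],[[0,0,0.004],[0,0,0]],[[0,0,0.004],[0,0,0]],[[0,0,0.004],[0,0,0]]]'
```

```text
clock: 9.75
position: [589.2, 11.8, 78.4]
tcp_rot: [3.139, 0.133, 0.0]
wrist_force: [0.2, -0.4, -1.8]
gripper_width: 42.9
```

```bash
python3 -m pendant '[[[0,0,0.0005],[0,0,0]],[[0,0,0.001],[0,0,0]],[[0,0,0.0015],[0,0,0]],[[0,0,0.002],[0,0,0]],[[0,0,0.0025],[0,0,0]],[[0,0,0.0025],[0,0,0]],[[0,0,0.0025],[0,0,0]],[[0,0,0.0025],[0,0,0]]]'
```

```text
clock: 10.55
position: [589.2, 11.8, 75.8]
tcp_rot: [3.139, 0.133, 0.0]
wrist_force: [0.1, 0.2, -2.3]
gripper_width: 42.9
```

```bash
python3 -m pendant '[[[0,0,0.0003],[0,0,0]],[[0,0,0.0006],[0,0,0]],[[0,0,0.0009],[0,0,0]],[[0,0,0.0012],[0,0,0]],[[0,0,0.0015],[0,0,0]],[[0,0,0.0015],[0,0,0]],[[0,0,0.0015],[0,0,0]],[[0,0,0.0015],[0,0,0]]]'
python3 -c "
from h import *
for i in range(3):st();manip.read_camera('side')"
```

```text
clock: 11.35
position: [589.6, 11.8, 75.0]
tcp_rot: [3.139, 0.133, 0.001]
wrist_force: [-1.9, -0.3, 5.3]
gripper_width: 43.2
11.35 [589.6  11.8  75. ] [3.139e+00 1.330e-01 1.000e-03] [-1.9 -0.3  5.3] 43.2
11.4 [589.6  11.8  75. ] [3.139e+00 1.330e-01 2.000e-03] [-1.6 -0.5  5.1] 42.5
11.45 [589.6  11.8  75. ] [3.139e+00 1.330e-01 1.000e-03] [-0.9  0.4  6. ] 42.9
```

Light contact (~7 N). Release with partial opening (fingers stay clear of the walls).

```bash
python3 -m pendant '[[[0,0,0],[0,0,0]],[[0,0,0],[0,0,0]],[[0,0,0],[0,0,0]],[[0,0,0],[0,0,0]],[[0,0,0],[0,0,0]],[[0,0,0],[0,0,0]],[[0,0,0],[0,0,0]],[[0,0,0],[0,0,0]]]' 0.45
python3 - <<'E'
from h import *
st();cv2.imwrite('pics/w9.png',manip.read_camera('wrist')[:,:,::-1])
E
```

```text
clock: 12.3
position: [589.2, 11.8, 74.3]
tcp_rot: [-3.139, -0.133, -0.0]
wrist_force: [-0.1, 0.2, -0.3]
gripper_width: 62.0
12.3 [589.2  11.8  74.3] [-3.139 -0.133 -0.   ] [-0.1  0.2 -0.3] 62.0
```

View pics/w9.png

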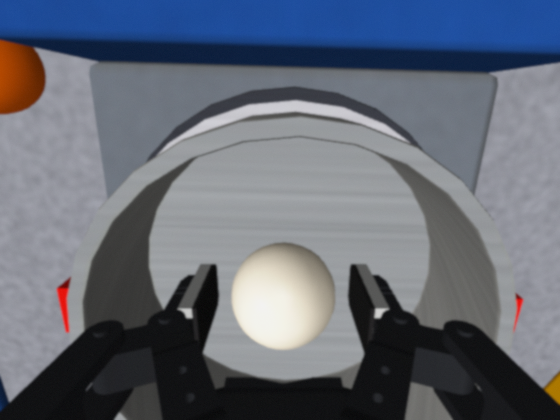

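The ball sits free between the open pads (≈(283,296)), force back to zero. Go straight up.

```bash
python3 -m pendant '[[[0,0,-0.006],[0,0,0]],[[0,0,-0.02],[0,0,0]],[[0,0,-0.04],[0,0,0]],[[0,0,-0.06],[0,0,0]],[[0,0,-0.085],[0,0,0]],[[0,0,-0.11],[0,0,0]],[[0,0,-0.13],[0,0,0]],[[0,0,-0.14],[0,0,0]]]'
python3 - <<'E'
from h import *
st();manip.read_camera('side');s=manip.read_state();cv2.imwrite('pics/w10.png',manip.read_camera('wrist')[:,:,::-1])
print(atz('wrist',283,220,78.5,wristT(s)))
delta([466,-249,215],5)
E
```

```text
clock: 13.15
position: [590.3, 12.0, 217.6]
tcp_rot: [-3.139, -0.133, -0.007]
wrist_force: [0.6, 0.4, 0.4]
gripper_width: 61.9
13.15 [590.3  12.  217.6] [-3.139 -0.133 -0.007] [0.6 0.4 0.4] 61.9
[574.33723551  12.86030286  78.5       ]
[-0.1457  0.2495  0.001 ] [ 0.0002 -0.0036 -0.0026]
```

View pics/w10.png

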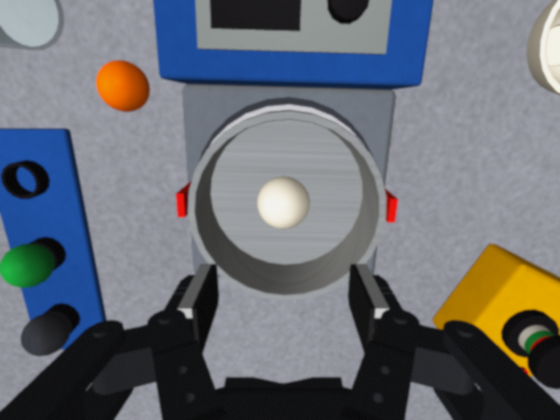

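The ball lies near the jar's centre (283,202). Shut the gripper while travelling to the console.

```bash
python3 -m pendant '[[[-0.012,0.02,0],[0,0,0]],[[-0.034,0.058,0],[0,0,0]],[[-0.056,0.096,0],[0,0,0]],[[-0.078,0.134,0],[0,0,0]],[[-0.1,0.172,0],[0,0,0]],[[-0.12,0.21,0],[0,0,0]],[[-0.138,0.235,0],[0,0,0]],[[-0.145,0.248,0],[0,0,0]]]' -1 40
python3 - <<'E'
from h import *
st()
for i in range(2): manip.read_camera('side')
s=manip.read_state();st();T=wristT(s);np.save('w11T.npy',T);cv2.imwrite('pics/w11.png',manip.read_camera('wrist')[:,:,::-1])
E
```

```text
clock: 14.05
position: [462.7, -250.6, 213.1]
tcp_rot: [3.139, 0.126, -0.005]
wrist_force: [0.0, -0.1, -0.1]
gripper_width: 0.1
14.05 [ 462.7 -250.6  213.1] [ 3.139  0.126 -0.005] [ 0.  -0.1 -0.1] 0.1
14.15 [ 463.6 -249.9  213.3] [ 3.139  0.126 -0.004] [ 0.8  0.5 -0.7] -0.0
```

View pics/w11.png

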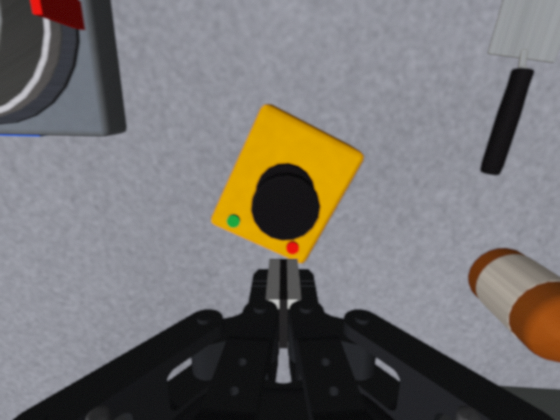

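Run:
```python
from h import *
T=np.load('w11T.npy');st()
p=atz('wrist',286,205.5,112,T);print(p)
q=np.array([proj('wrist',[p[0]+26*np.cos(t),p[1]+26*np.sin(t),112],T) for t in np.linspace(0,6.29,60)]);print(q.min(0),q.max(0))
delta([p[0],p[1],140],5)
crop('pics/w11.png',200,140,380,320,3,'pics/w11c.png')
```

```text
14.2 [ 464.8 -248.   213.4] [-3.138e+00 -1.300e-01  2.000e-03] [0.1 0.5 0.9] 0.2
[ 471.74515151 -249.22609077  112.        ]
[250.56389693 170.5557001 ] [321.42852016 238.14086544]
[0.0069 0.0019 0.0734] [-0.0008  0.0014 -0.0046]
```

View pics/w11c.png

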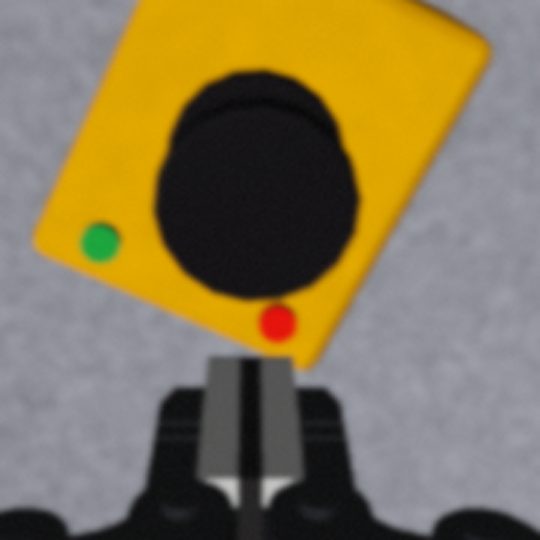

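```bash
python3 -m pendant '[[[0.003,0.001,0.008],[0,0,0]],[[0.006,0.001,0.02],[0,0,0]],[[0.006,0.001,0.034],[0,0,0]],[[0.006,0.001,0.048],[0,0,0]],[[0.006,0.001,0.06],[0,0,0]],[[0.006,0.001,0.069],[0,0,0]],[[0.006,0.001,0.073],[0,0,0]],[[0.006,0.001,0.073],[0,0,0]]]'
python3 - <<'E'
from h import *
manip.read_camera('side')
st();cv2.imwrite('pics/w12.png',manip.read_camera('wrist')[:,:,::-1]);st()
cv2.imwrite('pics/s12.png',manip.read_camera('side')[:,:,::-1]);crop('pics/s12.png',270,120,350,200,7,'pics/s12c.png')
E
```

```text
clock: 15.0
position: [471.5, -248.0, 140.7]
tcp_rot: [-3.138, -0.133, 0.001]
wrist_force: [-0.4, 0.5, 0.1]
gripper_width: 0.0
15.05 [ 471.8 -248.1  141.3] [-3.139 -0.133  0.   ] [ 0.6 -0.6  0.5] -0.1
15.1 [ 472.1 -248.2  141.6] [3.138e+00 1.330e-01 1.000e-03] [ 0.  -0.1  0.2] -0.2
```

View pics/w12.png

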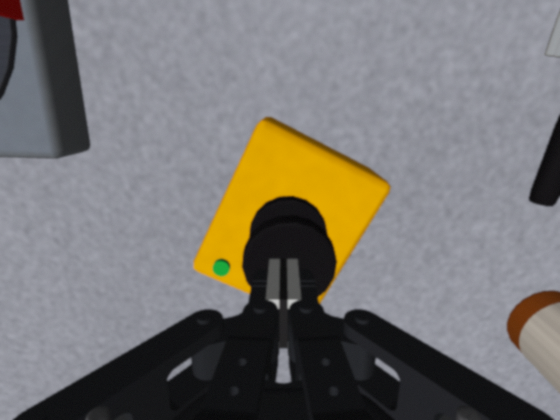

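View pics/s12c.png

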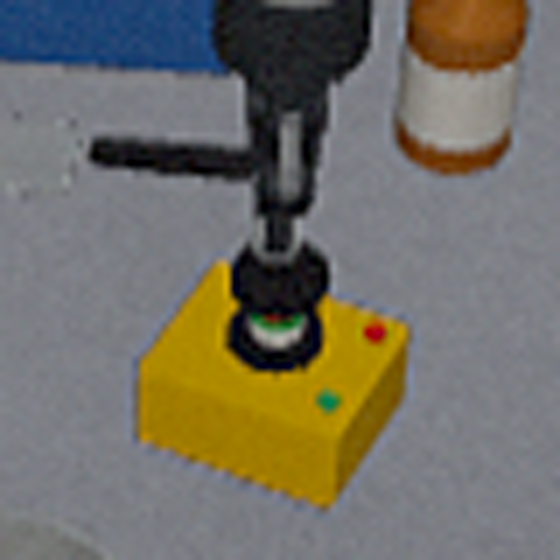

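Tips stand over the cap centre, 14–15 mm above. Approach to just short of contact.

```bash
python3 -m pendant '[[[0,0,0.003],[0,0,0]],[[0,0,0.007],[0,0,0]],[[0,0,0.011],[0,0,0]],[[0,0,0.014],[0,0,0]],[[0,0,0.016],[0,0,0]],[[0,0,0.017],[0,0,0]],[[0,0,0.017],[0,0,0]],[[0,0,0.017],[0,0,0]]]'
```

```text
clock: 15.95
position: [471.6, -248.0, 124.5]
tcp_rot: [-3.139, -0.133, 0.0]
wrist_force: [-2.2, 1.4, 4.1]
gripper_width: -0.1
```

Contact at TCP z≈124.5 with 4 N. Press on, slowly.

```bash
python3 -m pendant '[[[0,0,0.001],[0,0,0]],[[0,0,0.002],[0,0,0]],[[0,0,0.0035],[0,0,0]],[[0,0,0.005],[0,0,0]],[[0,0,0.0065],[0,0,0]],[[0,0,0.008],[0,0,0]],[[0,0,0.008],[0,0,0]],[[0,0,0.008],[0,0,0]]]'
python3 - <<'E'
from h import *
st();cv2.imwrite('pics/s13.png',manip.read_camera('side')[:,:,::-1]);crop('pics/s13.png',285,135,335,180,12,'pics/s13c.png');st()
E
```

```text
clock: 16.75
position: [471.7, -248.0, 116.6]
tcp_rot: [3.139, 0.133, -0.0]
wrist_force: [-3.3, 1.3, 8.3]
gripper_width: -0.1
16.75 [ 471.7 -248.   116.6] [ 3.139  0.133 -0.   ] [-3.3  1.3  8.3] -0.1
16.8 [ 471.7 -248.   116.6] [ 3.139  0.133 -0.   ] [-3.2  1.4  7.8] 0.3
```

View pics/s13c.png

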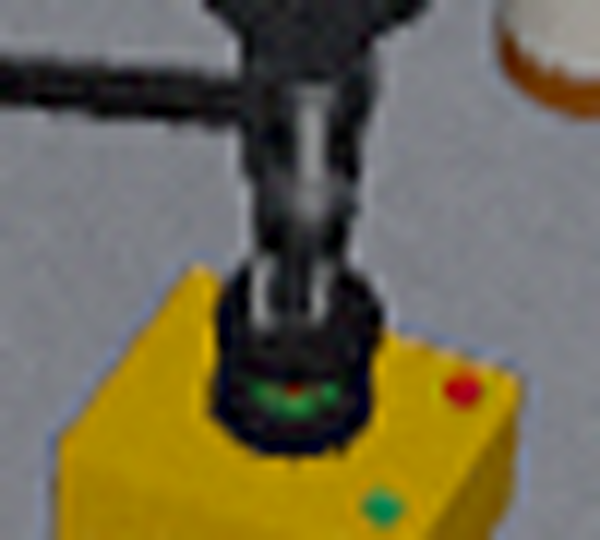

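White has vanished, green is at the collar with red just visible above: ≈8–9 mm (force 8 N agrees). Press 3 mm more to reach about 12 mm.

```bash
python3 -m pendant '[[[0,0,0.0005],[0,0,0]],[[0,0,0.001],[0,0,0]],[[0,0,0.0015],[0,0,0]],[[0,0,0.002],[0,0,0]],[[0,0,0.0025],[0,0,0]],[[0,0,0.003],[0,0,0]],[[0,0,0.003],[0,0,0]],[[0,0,0.003],[0,0,0]]]'
python3 - <<'E'
from h import *
st();cv2.imwrite('pics/s14.png',manip.read_camera('side')[:,:,::-1]);crop('pics/s14.png',285,135,335,180,12,'pics/s14c.png');cv2.imwrite('pics/t14.png',manip.read_camera('top')[:,:,::-1]);st()
w=manip.read_camera('wrist')[:,:,::-1];cv2.imwrite('pics/w14.png',w);st()
E
```

```text
clock: 17.6
position: [471.7, -248.0, 113.8]
tcp_rot: [3.139, 0.133, -0.0]
wrist_force: [-2.5, 1.0, 9.3]
gripper_width: -0.0
17.6 [ 471.7 -248.   113.8] [ 3.139  0.133 -0.   ] [-2.5  1.   9.3] -0.0
17.7 [ 471.7 -248.1  113.8] [ 3.139  0.133 -0.   ] [-4.   1.5 10.2] 0.1
17.75 [ 471.7 -248.   113.8] [ 3.139  0.133 -0.   ] [-4.5  1.8 11.1] -0.1
```

View pics/s14c.png

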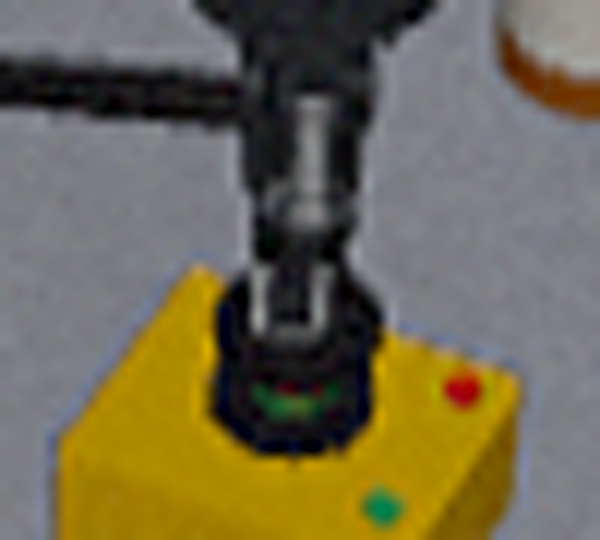

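View pics/s14.png

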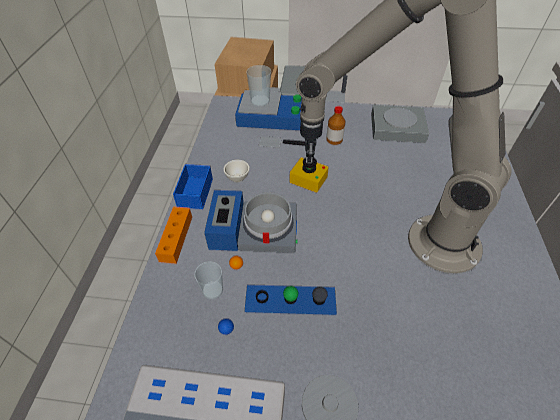

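View pics/w14.png

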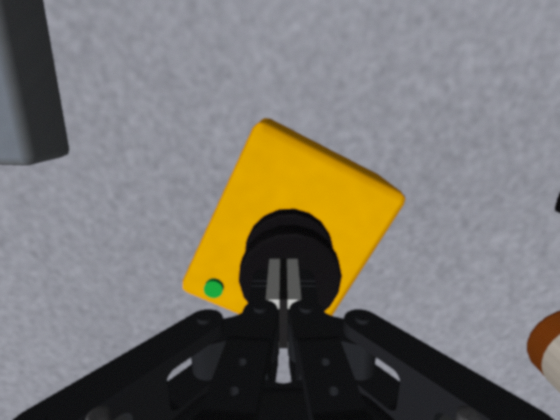

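Force is about 10 N, and tip travel is 12.2 mm if the cap top starts at 112 mm. Green is still at the collar's edge, the ball lies in the jar at side (267,215), and the other objects are in place. Hand in.

```bash
python3 -c "
from h import *
st();print(manip.finish_job())"
```

```text
17.75 [ 471.7 -248.   113.8] [ 3.139  0.133 -0.   ] [-4.5  1.8 11.1] -0.1
the job is handed in; nothing more can be done
None
```

I set the white ball down in the mill's jar, let it go, and handed the job in at 17.75 s still holding the plunger at about half travel. The interface reports no verdict, so I can't confirm the pass.

- **Ball:** It touched the jar floor with about 7 N. After release and retreat, the wrist and side pictures showed it lying free near the middle of the jar.
- **Plunger:** I pressed with the closed fingertips. At the end the vertical force was 9–11 N and the fingertips stood about 12 mm below the plunger's released height. The green band was at the collar in the side picture, with a little red above it.
- **Rest of the scene:** The steel and green balls looked unmoved in the last side picture. So did the beaker, bottle, mortar and lid. This was by eye, not measured. The spatula was partly hidden behind the gripper, but its handle showed in the same place.

Some readings disagreed:
- **Jar centre:** The top camera put it about 8–12 mm from where the wrist camera did. I used (588, 11) mm, and its outline matched the wrist picture well.
- **Plunger contact:** I expected contact at a tool height of 126 mm but first saw force at 124.5 mm, so the travel is only good to about 1.5 mm. That still leaves it inside the 8–16 mm band.
- **Side load:** There was also about 4–5 N of sideways force on the plunger at the end.

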